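# Draw the battery cassette from the cold-room logger

### The arm

A 6-joint arm with a two-finger parallel gripper is mounted at the origin on a cart in front of the work surface, level with it; the furniture and walls round the work are solid. World frame = base frame: x ahead of the robot, y to its left, z up, the work surface at z = 0. Lengths are in m, angles in rad, forces in N, time in s.
With the tool pointing down it reaches from about 0.25 to 0.775 m from the base axis. Payload 8.9 kg.
Tool frame: the origin (TCP) lies at the very end of the fingers, on their centre line; the grasp point (between the pads) lies 19 mm behind it; z points along the fingers, y is the line along which they close (so a half turn about z gives the same grasp; the last joint's range is limited). The gripper opens to 85 mm and grips with 20 to 120 N. Pads are 22 mm wide; open, the fingers measure 114 mm over their backs; the gripper's body (76 mm by 85 mm) begins 54 mm behind the grasp point. The pads swing forward as they close: fully open they stand 13 mm farther back than shut.
Start: joints at [1.159, 0.291, -0.153, 1.127, 0, 1.431], TCP at [0.141, 0.506, 0.231] pointing down, gripper open.
Joint ranges: [-2.52, 2.52], [-0.91, 1.74], [-1.3, 1.37], [-1.96, 2.02], [-1.52, 1.47], [-3.14, 3.14]. Speed limits (rad/s): [2.22, 2.22, 2.79, 3.14, 3.14, 3.14].

### API

Orientations are given as [roll, pitch, yaw] about the fixed x, y, z axes, in that order (R = Rz(yaw) Ry(pitch) Rx(roll)).
In Python, from rig import telemetry, viewer, workorder gives the robot as it stands.
- The arm moves only by the tool carry_out, never from a script. Its argument "rows" is a list that holds one entry, the list of rows, each a list of 7 numbers: the turn, a rotation vector about the tool's x, y, z in degrees, then the shift along the tool's x, y, z in cm, then the opening, from 0 (shut) to 1 (fully open). A call has 1 to 10 rows; each row is the pose to reach, as a shift and turn from the pose commanded when the call began, along the tool's axes at that moment; what a row does not reach only later rows make up. A row lasts 1/8 s, in which the tool goes at most 62.5 mm and 10.7 degrees, less where a joint would pass 70% of its speed; a pose out of reach is approached as far as the arm can. A call with a gripper value outside its range is refused whole. The fingers move at their own pace and stop on an object; "force" is the grip in N (left out, the last holds). Time passes only in rows, so rows that repeat a pose let the fingers close. It gives the time, the measured TCP pose, the force, the opening and the grip force at its end, in the units of the state.
- telemetry.get_obs(): the state, without advancing time (a new reading comes with each control period).
- viewer.camera(name): name is "scene" or "top"; returns a dict with "color" (400x640x3 uint8, red, green, blue), "fov_y" (degrees; the focal length in pixels is half the picture's height over the tangent of half this angle, whatever the lens; pixels are square), "cx", "cy" (the principal point, pixels), "k1" (the pictures are not rectified: a ray, as slopes to the right and down, at radius r is drawn at 1 + k1 r^2 times it, then the intrinsics apply), "eye" and "rotation" of the camera in the world. Camera axes: x right, y down, z forward; pixel columns grow to the right and rows downward; lengths in m; the calibration is good to about 2 mm. A picture is of the moment at which its call begins. There is no depth.
- workorder.close_job(): hands the job in; it is judged then, once.
The state is a dict: "t": time; "joints": joint angles; "qd": joint speeds; "joint_torque": joint torques, N m; "ee_pos": TCP position; "tool_rot": TCP orientation; "contact_force": force on the tool from outside, world axes, zero at the start; "moment": the same for the moment, N m; "finger_gap": finger opening in m; "finger_force": force on a finger pad.
Only numpy, scipy, OpenCV 4.12 (cv2) and the standard library are available. Lean on these libraries where they do the work, as an engineer would, in place of code of your own. Each camera call takes 0.05 s, during which the arm holds its last target. There are 200 camera calls.

### The job

The battery of the temperature logger has to come out, but somebody left a probe lying across the top of the logger, over the battery: lay this probe flat, without dropping it, in the empty place of the probe rest beside the logger, alongside the probe already stowed there, down in the notches of both bars and with its steel tip pointing the same way. Then pinch the two side catches of the battery cassette together, draw the cassette straight up out of its bay and keep it there in the gripper, upright and still with the catches still pinched and its underside about 5 cm above the tops of the logger's housings; the program finishes while holding it. Leave the stowed probe and the multimeter, petri dish and sample jar around the work standing where they are.

Things in the scene. Friction and masses are not known exactly. Their poses are not given: they have to be found in the camera images.
- logger: Temperature logger, fixed to the table: grey tub 184 (x) x 120 (y) mm with two light housings, front (x -92 to -36 mm, sloping display at -x) and back (x 36 to 92 mm), tops flat, 114 mm above the table. Between them a trough 72 mm wide, open to +y and -y, its black floor 55 mm above the table, with the battery bay in its middle. Origin: on the table straight below the bay; x points to the back.
- cassette_center (a point): Centre of the battery cassette: black block 50 (x) x 34 (y) x 90 (z) mm, 0.15 to 0.3 kg, upright in the logger's bay with 1.5 mm play, axes as the logger's. This point is 45 mm above its underside; seated it is 53 mm and the cassette's top 98 mm above the table. It comes out straight up: 47 mm to leave the bay, 106 mm until its underside is level with the housing tops.
- cassette_base (a point): Centre of the cassette's underside, z up along the cassette; 8 mm above the table when seated.
- catch_left_pad (a point): Centre of the outer face of the grey ribbed catch on the cassette's +y side: an upright flat pad 20 wide (x) x 30 high (z) mm, 26 mm above the cassette's centre (79 mm above the table when seated; lower edge 9 mm above the trough floor). The two pads are 46 mm apart, outside to outside, at rest and 35 mm when both are pinched home.
- catch_right_pad (a point): The same on the cassette's -y side.
- catch_left (a joint): Travel of the left catch, m: 0 = sprung out, its nose hooked 4 mm under the lip of the bay so that the cassette is locked; 0.0055 = pinched fully in. Spring 4 N at rest, 9 N fully in; it springs out when let go.
- catch_right (a joint): The same for the right catch. The cassette stays locked unless both are pinched by more than 4 mm.
- probe_center (a point): Centre of the black handle, 124 (x) x 16 (y) x 14 high (z) mm, of the probe left across the logger; a thin steel stem runs from it towards +x. About 80 g, balanced near this point. At the start the handle bridges the trough from housing to housing, x roughly along the logger's x, centre 121 mm above the table, with 16 mm of air between it and the cassette's top.
- probe_tip (a point): Steel tip of that probe, 122 mm from the handle's centre along +x.
- probe_rest: Probe rest, fixed to the table: plate 5 mm thick, x -75 to 75, y -56 to 56 mm, with two grey bars across it at x = -42 and 42 mm (12 mm thick, tops 34 mm above the table). Each bar has two notches, at y = 34 and -34 mm: 20 mm wide (28 at the mouth), floor 20 mm above the table. A probe lies along x in both bars' notches, tip to +x. The y = 34 place is taken, y = -34 is empty.
- free_place (a point): Where the handle's centre is when a probe rests in the empty place: 27 mm above the table; axes as the probe rest's. A flat tray 24 mm high lies on the table between the rest and the logger.
- stowed_probe_center (a point): Handle centre of a second, like probe that lies in the rest's y = 34 place, tip to the rest's +x. Stays where it is. To the left of the rest (from y = 0.37 m) stand a tall carton and card screen, 0.48 m high and more: go round them.
- multimeter: Hand multimeter 140 x 70 x 43 mm on the table to the right of the logger; origin under its centre. Bystander.
- petri_dish: Closed petri dish, 58 mm across, 15 mm high, to the right of the logger; origin under its centre. Bystander.
- sample_jar: Screw-top sample jar, 46 mm across, 77 mm high, behind the probe rest; origin under its centre. Bystander.

How it is judged:
On the way:
1. the probe lies let go in the empty place of the rest, tip the same way as its neighbour, while the cassette is still in its bay (x of probe_center in the frame of probe_rest between -0.015 and 0.015 m and y of probe_center in the frame of probe_rest between -0.041 and -0.027 m and z of probe_center in the frame of probe_rest between 0.022 and 0.031 m and x of probe_tip in the frame of probe_rest above 0.1 m and z of probe_tip in the frame of probe_rest between 0.021 and 0.033 m and contact force between the fingers and probe below 0.05 N and linear speed of probe below 0.02 m/s and height (world z) of cassette_base below 0.02 m), for 0.2 s.
At the end, for the whole second after the job is handed in: Probe released in the empty place (15 mm along, 7 mm across, down in both notches), tip to the rest's +x; cassette held still by both catches (pinched over 4.2 mm), upright to 0.2 rad, 20 to 126 mm above the housing tops and within 60 mm of the logger's middle; the other things not moved (x of probe_center in the frame of probe_rest between -0.015 and 0.015 m and y of probe_center in the frame of probe_rest between -0.041 and -0.027 m and z of probe_center in the frame of probe_rest between 0.022 and 0.031 m and x of probe_tip in the frame of probe_rest above 0.1 m and z of probe_tip in the frame of probe_rest between 0.021 and 0.033 m and contact force between the fingers and probe below 0.05 N and linear speed of probe below 0.02 m/s and height (world z) of cassette_base between 0.134 and 0.24 m and angle between cassette_base's own z axis and vertical below 0.2 rad and value of joint each of catch_left, catch_right above 0.0042 m and contact force between the fingers and catch_left above 1 N and contact force between the fingers and catch_right above 1 N and contact force between cassette and logger below 0.05 N and horizontal distance between cassette_base and logger below 0.06 m and linear speed of cassette below 0.03 m/s and distance of stowed_probe_center from where it was at the start of the episode below 0.02 m and distance of each of multimeter, petri_dish, sample_jar from where it was at the start of the episode below 0.03 m); the arm keeps its last pose, push and grip.
It fails at once if the probe is dropped or thrown (faster than 0.5 m/s with no finger on it) (contact force between the fingers and probe below 0.01 N and linear speed of probe above 0.5 m/s).
It fails at once if the stowed probe is pushed out of its place (more than 20 mm) (distance of stowed_probe_center from where it was at the start of the episode above 0.02 m).
It fails at once if the multimeter, petri dish or sample jar is shifted more than 30 mm (distance of any of multimeter, petri_dish, sample_jar from where it was at the start of the episode above 0.03 m).
It also fails if it takes over 58 s, if anything falls off the work surface, if the arm or the gripper's body presses on something with over 40 N, if the wrist force passes 120 N, or if a joint passes its speed limit or range.

## Working session

There is one attempt and no reset: what is moved stays moved. The work goes in short steps, Python scripts to look and compute and a tool call to move; the robot and the scene stay as the last step left them, time stands still between calls to the robot, and variables do not carry over. Pictures are saved under pics/ and viewed, at most 10 in all, crops included, and the job is handed in when it is done.

Besides the shell and the picture viewer there is one more tool, called after "Call:" as name([rows], argument=value, ...), one row to a line, values as JSON. carry_out: Moves the arm, as the interface text tells. Its arguments: {"type":"object","properties":{"rows":{"type":"array","items":{"type":"array","items":{"type":"array","items":{"type":"number"}}}},"force":{"type":"number"}},"required":["rows"]}

```bash
mkdir -p pics; ls
cat > h.py <<'E'
import numpy as np, cv2
from rig import telemetry, viewer, workorder
def save(name,fn):
    c=viewer.camera(name); cv2.imwrite('pics/'+fn,c['color'][:,:,::-1]); np.save('pics/'+fn+'.npy',c,allow_pickle=True); return c
def load(fn): return np.load('pics/'+fn+'.npy',allow_pickle=True).item()
def K(c):
    f=200/np.tan(np.radians(c['fov_y'])/2); return np.array([[f,0,c['cx']],[0,f,c['cy']],[0,0,1.]])
def rot(c): 
    R=np.array(c['rotation'],float); return R
def ray(c,px):
    px=np.array(px,float).reshape(-1,2); k=K(c); d=(px-[c['cx'],c['cy']])/k[0,0]
    u=d.copy()
    for _ in range(30): u=d/(1+c['k1']*(u**2).sum(1,keepdims=True))
    return np.c_[u,np.ones(len(u))]@rot(c).T
def plane(c,px,z):
    r=ray(c,px); e=np.array(c['eye']); return e+r*((z-e[2])/r[:,2])[:,None]
def proj(c,P):
    q=(np.array(P,float).reshape(-1,3)-np.array(c['eye']))@rot(c); u=q[:,:2]/q[:,2:]
    return u*(1+c['k1']*(u**2).sum(1,keepdims=True))*K(c)[0,0]+[c['cx'],c['cy']]
E
python3 - <<'E'
from h import *
for n in('scene','top'):
    c=save(n,n+'0.png'); print({k:v for k,v in c.items() if k!='color'})
print(telemetry.get_obs())
E
```

```text
pics
{'fov_y': 48.381926017239444, 'cx': 311.6711371996951, 'cy': 202.7208252914182, 'k1': -0.04467762873724413, 'eye': array([ 0.00934891, -0.67060288,  0.80416381]), 'rotation': array([-2.26355968, -0.00905193, -0.64868793])}
{'fov_y': 47.45984363703161, 'cx': 326.66641790477286, 'cy': 197.22193710011513, 'k1': -0.048434739588238095, 'eye': array([0.45240306, 0.01434841, 1.23532593]), 'rotation': array([-3.06744124, -0.01521208, -1.59045959])}
{'t': 0.1, 'joints': array([ 1.15869981e+00,  2.91218589e-01, -1.53995257e-01,  1.12671797e+00,
       -2.53012346e-06,  1.43148882e+00]), 'qd': array([ 0.00157863, -0.00097659,  0.0018796 , -0.00013273, -0.00069437,
        0.00045538]), 'joint_torque': array([ 1.46782513e-03, -5.37975311e+01,  3.31919718e+01,  9.29359841e-03,
       -1.79515059e-04, -1.75937100e-06]), 'ee_pos': array([0.14129556, 0.5052438 , 0.23081327]), 'tool_rot': array([-3.14046781e+00, -1.55165489e-04,  2.86880356e+00]), 'contact_force': array([0.35553173, 1.1996402 , 0.06378925]), 'moment': array([-0.04445076,  0.0106357 ,  0.04666536]), 'finger_force': 0.0, 'finger_gap': 0.08541590927595027}
```

View pics/top0.png

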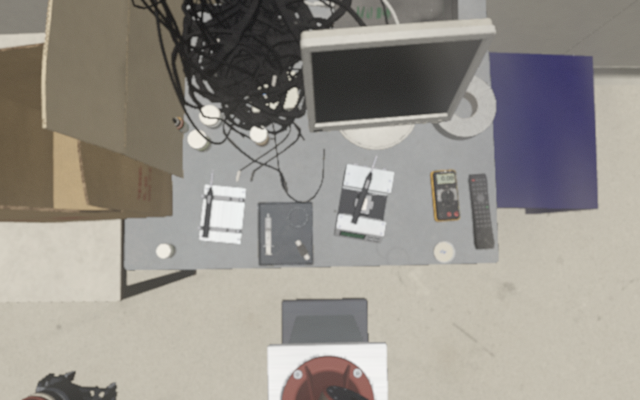

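View pics/scene0.png

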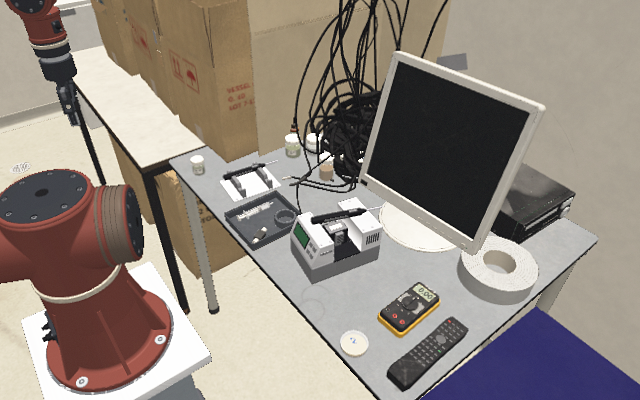

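Top view: rest at about (222,213) with the stowed probe at its left, logger at (365,200) with the probe across it (tip up at (375,157)), tray between. Enlarging both for measurement.

```bash
sed -i "s/^def rot(c):.*/def rot(c):\n    from scipy.spatial.transform import Rotation as Ro/; s/    R=np.array(c\['rotation'\],float); return R/    return Ro.from_euler('xyz',c['rotation']).as_matrix()/" h.py
python3 - <<'E'
from h import *
c=load('top0.png'); im=c['color'][:,:,::-1]
a=cv2.resize(im[150:250,190:260],None,fx=5.5,fy=5.5,interpolation=cv2.INTER_CUBIC)
b=cv2.resize(im[150:250,325:400],None,fx=5.5,fy=5.5,interpolation=cv2.INTER_CUBIC)
cv2.imwrite('pics/crop0.png',np.hstack([a,b]))
for p,z in [((365,200),.114),((222,213),.005),((445,252),.015),((165,251),.077),((350,366),.0)]: print(plane(c,p,z))
E
```

```text
[[ 0.52671136 -0.09906572  0.114     ]]
[[0.50591705 0.27753922 0.005     ]]
[[ 0.38920797 -0.32107797  0.015     ]]
[[0.40903236 0.40748268 0.077     ]]
[[ 0.09086706 -0.05965614  0.        ]]
```

View pics/crop0.png

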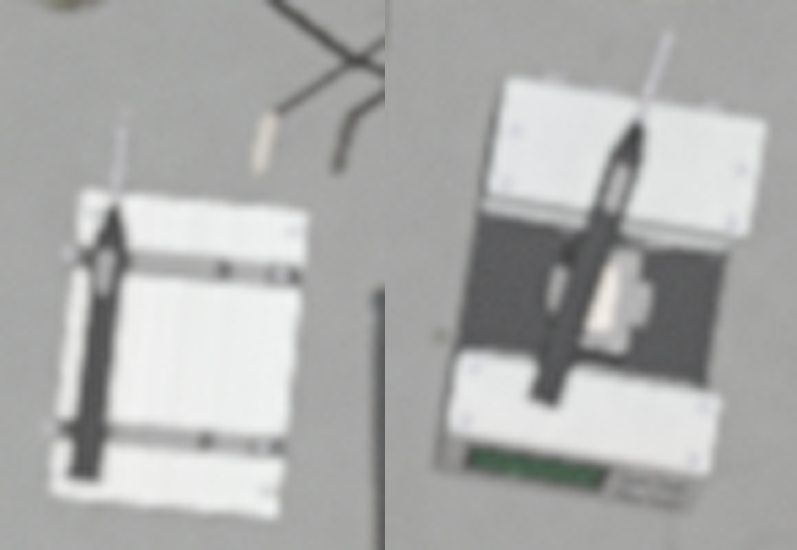

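The crop shows rest plate corners at (80,188),(308,210),(277,518),(50,492), and the logger's two white housings with the probe slightly rotated relative to it; the bright/grey cassette is right in the trough. Now numeric measurement with masks.

```bash
cat > meas.py <<'E'
from h import *
import sys
def comps(c,roi,mask,amin):
    x0,y0,x1,y1=roi; m=np.zeros(mask.shape,np.uint8); m[y0:y1,x0:x1]=mask[y0:y1,x0:x1]*255
    cs,_=cv2.findContours(m,cv2.RETR_EXTERNAL,cv2.CHAIN_APPROX_NONE)
    return [k.reshape(-1,2) for k in cs if cv2.contourArea(k)>amin]
def rect(c,pts,z):
    P=plane(c,pts,z)[:,:2].astype(np.float32); return cv2.minAreaRect(P)
E
python3 - <<'E'
from meas import *
c=load('top0.png'); im=c['color'].astype(int); g=im.mean(2)
for nm,roi,z in(('rest',(190,170,260,250),.005),('log',(330,155,400,250),.114)):
    for k in comps(c,roi,g>195,60):
        r=rect(c,k,z); print(nm,np.round(r[0],4),np.round(r[1],4),round(r[2],1))
for nm,roi,z in(('stow',(190,170,215,250),.034),('probe',(340,155,385,235),.128)):
    for k in comps(c,roi,g<95,30):
        r=rect(c,k,z); print(nm,np.round(r[0],4),np.round(r[1],4),round(r[2],1),k.min(0),k.max(0))
def cp(x,y,o): return ((x-(385 if o else 0)+.5)/5.5-.5+(325 if o else 190),(y+.5)/5.5-.5+150)
print('rest corners',plane(c,[cp(*p,0) for p in((80,188),(308,210),(277,518),(50,492))],.005))
print('stow tip, rear',plane(c,[cp(124,110,0),cp(85,478,0)],.027))
print('bar notch dark',plane(c,[cp(223,269,0),cp(205,438,0)],.034),)
print('housing inner', plane(c,[cp(*p,1) for p in((508,77),(767,120),(745,238),(487,200),(462,348),(722,395),(708,473),(446,427))],.114))
print('probe tip, front, rear',plane(c,[cp(671,30,1),cp(638,122,1),cp(545,402,1)],.121))
E
```

```text
rest [0.4434 0.2839] [0.114  0.0291] 83.8
rest [0.5027 0.2643] [0.089  0.0743] 84.9
rest [0.5645 0.2597] [0.0923 0.0287] 84.0
log [ 0.4659 -0.0871] [0.118  0.0352] 79.4
log [ 0.5813 -0.1097] [0.1187 0.0535] 79.2
stow [0.4871 0.3138] [0.0135 0.0795] 86.7 [203 205] [209 235]
probe [ 0.513  -0.0902] [0.0795 0.1093] 1.8 [340 189] [384 222]
rest corners [[0.58622362 0.32595246 0.005     ]
 [0.57320439 0.21327997 0.005     ]
 [0.42221429 0.22953375 0.005     ]
 [0.43687318 0.34077187 0.005     ]]
stow tip, rear [[0.62154969 0.29898595 0.027     ]
 [0.44357009 0.31803388 0.027     ]]
bar notch dark [[0.54262339 0.2496695  0.034     ]
 [0.46168655 0.25867698 0.034     ]]
housing inner [[ 0.61831334 -0.05646836  0.114     ]
 [ 0.59671247 -0.1734366   0.114     ]
 [ 0.54328836 -0.16179922  0.114     ]
 [ 0.56259604 -0.04570388  0.114     ]
 [ 0.49613573 -0.03299621  0.114     ]
 [ 0.47277611 -0.14933101  0.114     ]
 [ 0.43800477 -0.1420445   0.114     ]
 [ 0.46091948 -0.0250748   0.114     ]]
probe tip, front, rear [[ 0.63741447 -0.13009643  0.121     ]
 [ 0.59589521 -0.11403022  0.121     ]
 [ 0.47110396 -0.0691592   0.121     ]]
```

```bash
cat > go.py <<'E'
from h import *
from scipy.spatial.transform import Rotation as Ro
def go(p,yawdeg):
    o=telemetry.get_obs(); R=Ro.from_euler('xyz',o['tool_rot']); T=Ro.from_euler('xyz',[180,0,yawdeg],degrees=True)
    print('t',o['t'],'pos',np.round(o['ee_pos'],4),'rpy',np.round(np.degrees(o['tool_rot']),2),'gap',round(o['finger_gap'],4))
    print('turn deg',np.round((R.inv()*T).as_rotvec(degrees=True),2),'shift cm',np.round(R.inv().apply(np.array(p)-o['ee_pos'])*100,2))
E
python3 - <<'E'
from go import *
go([.5335,-.0916,.24],160)
# check with scene view: projected predictions
c=load('scene0.png'); print(proj(c,[[.5335,-.0916,.128],[.648,-.133,.121],[.475,-.070,.128],[.5185,-.0978,.098],[.5010,.2436,.02],[.5082,.3112,.034]]))
cv2.imwrite('pics/s0c.png',cv2.resize(c['color'][145:290,190:390,::-1],None,fx=4,fy=4,interpolation=cv2.INTER_CUBIC))
E
```

```text
t 0.1 pos [0.1413 0.5052 0.2308] rpy [-1.7994e+02 -1.0000e-02  1.6437e+02] gap 0.0854
turn deg [-0.06 -0.01  4.37] shift cm [-53.85 -46.91  -0.87]
[[338.33811894 213.01057209]
 [386.04271072 205.61213839]
 [312.58935301 218.04507087]
 [334.49125211 226.61947193]
 [253.8271535  184.52873513]
 [243.67151178 168.84852548]]
```

View pics/s0c.png

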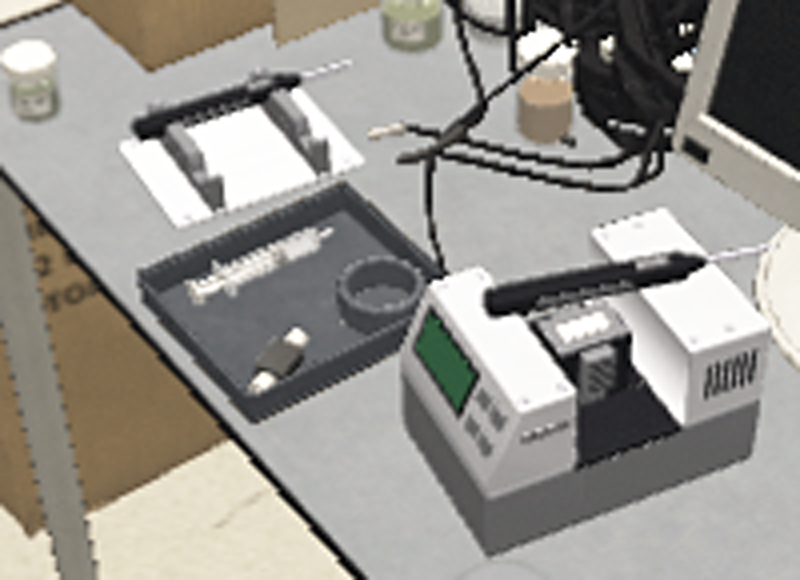

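The scene crop agrees: handle rear predicted (490,292) vs seen about (490,298), and tip about (784,242). Moving above the probe.

Call:
carry_out([
  [[0, 0, 0, -4, -6, -3, 1], [0, 0, 4.4, -53.85, -46.9, -3, 1], [0, 0, 4.4, -53.85, -46.9, -3, 1], [0, 0, 4.4, -53.85, -46.9, -3, 1], [0, 0, 4.4, -53.85, -46.9, -3, 1], [0, 0, 4.4, -53.85, -46.9, -3, 1], [0, 0, 4.4, -53.85, -46.9, -3, 1], [0, 0, 4.4, -53.85, -46.9, -3, 1], [0, 0, 4.4, -53.85, -46.9, -3, 1], [0, 0, 4.4, -53.85, -46.9, -3, 1]],
], force=30)

```text
t: 1.35
ee_pos: [0.4798, -0.0141, 0.2603]
tool_rot: [3.141, -0.0, 2.792]
contact_force: [0.6, 1.7, 0.8]
finger_gap: 0.0857
finger_force: 0.0
```

```bash
python3 -c "
from go import *
go([.5335,-.0916,.16],160)"
```

```text
t 1.35 pos [ 0.4798 -0.0141  0.2603] rpy [ 1.7999e+02 -1.0000e-02  1.5994e+02] gap 0.0857
turn deg [ 0.01 -0.01 -0.06] shift cm [-7.71 -5.44 10.03]
```

Call:
carry_out([
  [[0, 0, 0, -7.7, -5.4, 3, 0.6], [0, 0, 0, -7.7, -5.4, 6, 0.6], [0, 0, 0, -7.7, -5.4, 10, 0.6], [0, 0, 0, -7.7, -5.4, 10, 0.6], [0, 0, 0, -7.7, -5.4, 10, 0.6], [0, 0, 0, -7.7, -5.4, 10, 0.6]],
])

```text
t: 2.1
ee_pos: [0.5339, -0.0891, 0.1624]
tool_rot: [3.141, 0.003, 2.793]
contact_force: [-0.8, 0.1, 0.5]
finger_gap: 0.0514
finger_force: 0.0
```

Run:
```python
from go import *
go([.5335,-.0916,.107],160)
a=save('top','top1.png');b=save('scene','scene1.png')
A=cv2.resize(a['color'][150:250,325:405,::-1],None,fx=5,fy=5,interpolation=cv2.INTER_CUBIC)
B=cv2.resize(b['color'][150:275,290:390,::-1],None,fx=4,fy=4,interpolation=cv2.INTER_CUBIC)
cv2.imwrite('pics/v1.png',np.hstack([A,B]))
```

```text
t 2.1 pos [ 0.5339 -0.0891  0.1624] rpy [1.7999e+02 1.7000e-01 1.6001e+02] gap 0.0514
turn deg [0.01 0.17 0.01] shift cm [-0.03 -0.25  5.54]
```

View pics/v1.png

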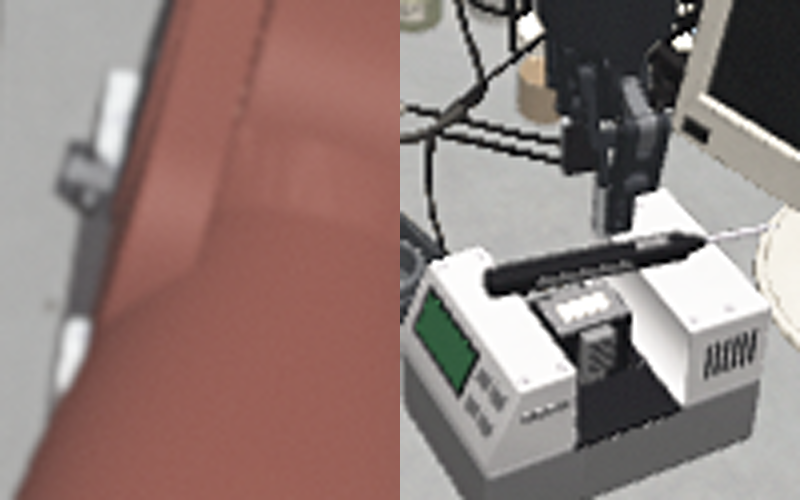

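The fingers stand over the handle's middle (near finger at about (613,215) in the right half), handle below. Descend and close.

Call:
carry_out([
  [[0, 0, 0, 0, -0.2, 2.5, 0.6], [0, 0, 0, 0, -0.2, 4.5, 0.6], [0, 0, 0, 0, -0.2, 5.4, 0.6], [0, 0, 0, 0, -0.2, 5.4, 0.6], [0, 0, 0, 0, -0.2, 5.4, 0.3], [0, 0, 0, 0, -0.2, 5.4, 0], [0, 0, 0, 0, -0.2, 5.4, 0], [0, 0, 0, 0, -0.2, 5.4, 0], [0, 0, 0, 0, -0.2, 5.4, 0]],
], force=30)

```text
t: 3.32
ee_pos: [0.5327, -0.0912, 0.1073]
tool_rot: [3.141, 0.001, 2.792]
contact_force: [-1.3, -0.2, 6.1]
finger_gap: 0.0153
finger_force: 29.8
```

```bash
python3 -c "
from go import *
go([.5335,-.0916,.2],160);o=telemetry.get_obs();print(o['finger_force'],o['contact_force'])"
```

```text
t 3.325 pos [ 0.5327 -0.0912  0.1073] rpy [1.7999e+02 8.0000e-02 1.5997e+02] gap 0.0153
turn deg [ 0.01  0.08 -0.03] shift cm [-0.1  -0.01 -9.27]
29.84655797481537 [-1.34432607 -0.24178303  6.1381878 ]
```

Call:
carry_out([
  [[0, 0, 0, 0, 0, -1, 0], [0, 0, 0, 0, 0, -3, 0], [0, 0, 0, 0, 0, -6, 0], [0, 0, 0, 0, 0, -9, 0], [0, 0, 0, 0, 0, -9, 0], [0, 0, 0, 0, 0, -9, 0]],
])

```text
t: 4.08
ee_pos: [0.5319, -0.091, 0.1962]
tool_rot: [-3.142, -0.0, 2.792]
contact_force: [0.1, -0.1, -0.8]
finger_gap: 0.015
finger_force: 29.4
```

Run:
```python
from go import *
a=save('top','top2.png');b=save('scene','scene2.png')
B=b['color'][80:300,190:430,::-1]
cv2.imwrite('pics/v2.png',cv2.resize(B,None,fx=2.5,fy=2.5,interpolation=cv2.INTER_CUBIC))
go([.5010,.2436,.14],174)
p=telemetry.get_obs()['ee_pos']; u=np.array([np.cos(np.radians(20)),-np.sin(np.radians(20)),0]); ctr=p+[0,0,.0135]
print(proj(b,[ctr,ctr+.122*u,ctr-.062*u])-[190,80])
print((proj(b,[ctr,ctr+.122*u,ctr-.062*u])-[190,80])*2.5)
```

```text
t 4.175 pos [ 0.5316 -0.0909  0.1956] rpy [-1.8000e+02 -9.0000e-02  1.5997e+02] gap 0.0152
turn deg [ 1.000e-02 -9.000e-02 -1.403e+01] shift cm [14.32 30.38  5.58]
[[149.18495966 105.35468749]
 [199.82421942  96.07317477]
 [122.25381161 110.29683754]]
[[372.96239915 263.38671873]
 [499.56054855 240.18293693]
 [305.63452903 275.74209384]]
```

View pics/v2.png

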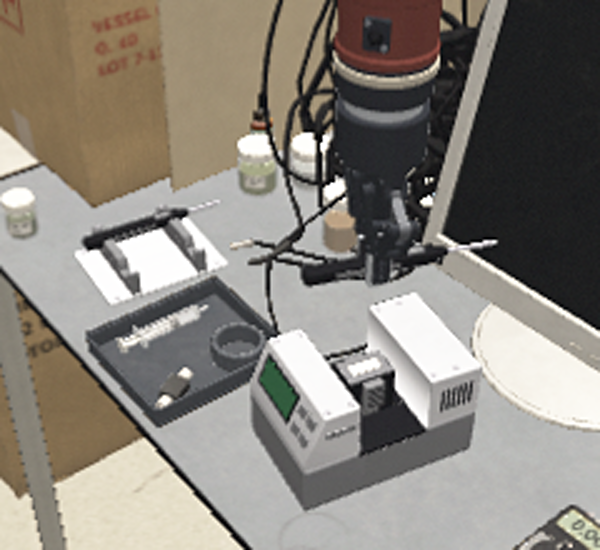

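Probe held level; predicted rear/tip (306,276)/(500,240) vs seen (303,272)/(496,242). Carry it over to the rest, pulling back from the monitor first.

Call:
carry_out([
  [[0, 0, 0, 3, -1, 0, 0], [0, 0, 0, 7, 2, 0, 0], [0, 0, -4, 10, 6.5, 0, 0], [0, 0, -8, 12, 11, 0, 0], [0, 0, -12, 13.2, 15.5, 0, 0], [0, 0, -14, 13.8, 20, 0, 0], [0, 0, -14, 14.2, 25, 0, 0], [0, 0, -14, 14.3, 29, 2, 0], [0, 0, -14, 14.2, 30.4, 5, 0], [0, 0, -14, 14.2, 30.4, 5.5, 0]],
])

```text
t: 5.42
ee_pos: [0.5011, 0.2434, 0.1387]
tool_rot: [-3.14, -0.004, 3.038]
contact_force: [-0.2, 0.5, -0.5]
finger_gap: 0.0153
finger_force: 29.5
```

Call:
carry_out([
  [[0, 0, 0, 0, 0, 0, 0], [0, 0, 0, 0, 0, 0, 0], [0, 0, 0, 0, 0, 0, 0]],
])

```text
t: 5.8
ee_pos: [0.5034, 0.2428, 0.1424]
tool_rot: [3.141, 0.001, 3.036]
contact_force: [0.1, -0.6, -1.6]
finger_gap: 0.0151
finger_force: 29.5
```

Run:
```python
from go import *
a=save('top','top3.png');b=save('scene','scene3.png')
B=cv2.resize(b['color'][110:230,190:320,::-1],None,fx=4,fy=4,interpolation=cv2.INTER_CUBIC)
A=cv2.resize(a['color'][160:256,185:265,::-1],None,fx=5,fy=5,interpolation=cv2.INTER_CUBIC)
cv2.imwrite('pics/v3.png',cv2.copyMakeBorder(A,0,0,0,0,0) if 0 else np.hstack([cv2.resize(A,(400,480)),B[:480,:400]]))
go([.5020,.2436,.0135],174)
p=telemetry.get_obs()['ee_pos']; t=np.radians(6); u=np.array([np.cos(t),-np.sin(t),0]); ctr=p+[0,0,.0135]-.002*u
q=[ctr,ctr+.122*u,ctr-.062*u]
print((proj(b,q)-[190,110])*4+[400,0]);print((proj(a,q)-[185,160])*5)
```

```text
t 5.9 pos [0.5032 0.2429 0.1421] rpy [1.7998e+02 5.0000e-02 1.7394e+02] gap 0.0154
turn deg [ 0.02  0.05 -0.06] shift cm [ 0.14  0.05 12.86]
[[641.30546791 138.81083552]
 [799.22176978  91.56158232]
 [556.15449809 164.38621171]]
[[189.54544258 260.96070176]
 [215.58468738   6.98450423]
 [176.39686028 391.59649437]]
```

View pics/v3.png

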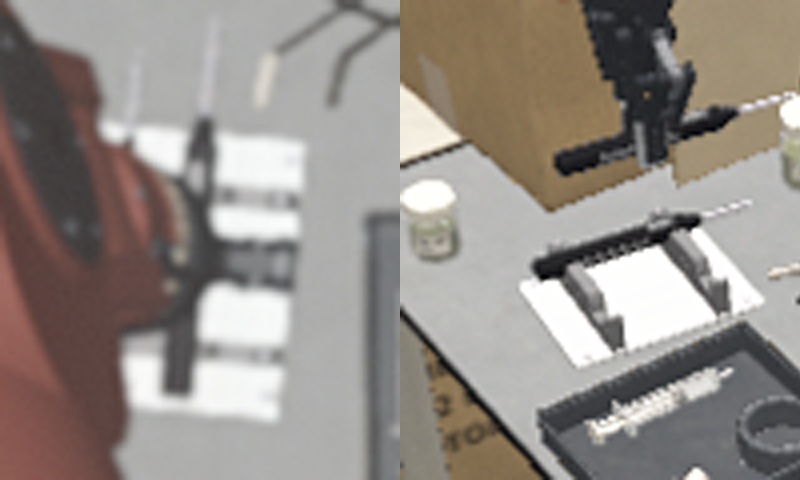

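Rear predicted at (176,392) vs seen (177,393) in the top half; the probe hangs level over the empty place. Cross-checking the rest's pose in the scene view and the stowed handle's line.

Run:
```python
from meas import *
c=load('scene0.png')
print(plane(c,[(190+x/4-.4,145+y/4-.4) for x,y in((120,148),(182,225),(363,158))],.005).round(4))
t=np.radians(-6);R=np.array([[np.cos(t),-np.sin(t)],[np.sin(t),np.cos(t)]]);o=np.array([.5046,.2774])
for x,y in((-75,56),(-75,-56),(75,-56)): print((o+R@[x/1e3,y/1e3]).round(4))
# refine top: white plate boundary lines, dist percentiles in rest frame
c=load('top0.png'); g=c['color'].astype(float).mean(2)
for z,lab,lines in((.005,'platex',[((-75),0)]),):
    for name,pts in(('x-',[(s/1e3*1,y/1e3) for y in(-30,0,20) for s in range(-95,-55)]),('x+',[(s/1e3,y/1e3) for y in(-30,0,20) for s in range(60,95)])):
        P=np.array(pts);W=o+P@R.T;uv=proj(c,np.c_[W,np.full(len(W),z)]).astype(np.float32)
        v=cv2.remap(g.astype(np.float32),uv[:,0].reshape(-1,1),uv[:,1].reshape(-1,1),cv2.INTER_LINEAR).ravel().reshape(3,-1)
        xs=P[:,0].reshape(3,-1); print(name,[round(float(x[np.argmax(abs(np.gradient(cv2.GaussianBlur(k.reshape(1,-1),(9,1),0).ravel())))]),4) for x,k in zip(xs,v)])
    for name,rng in(('y-',range(-80,-45)),('y+',range(50,75))):
        P=np.array([(x/1e3,s/1e3) for x in(-62,0,62) for s in rng]);W=o+P@R.T;uv=proj(c,np.c_[W,np.full(len(W),z)]).astype(np.float32)
        v=cv2.remap(g.astype(np.float32),uv[:,0].reshape(-1,1),uv[:,1].reshape(-1,1),cv2.INTER_LINEAR).ravel().reshape(3,-1)
        xs=P[:,1].reshape(3,-1); print(name,[round(float(x[np.argmax(abs(np.gradient(cv2.GaussianBlur(k.reshape(1,-1),(9,1),0).ravel())))]),4) for x,k in zip(xs,v)])
```

```text
[[0.436  0.3341 0.005 ]
 [0.4282 0.2276 0.005 ]
 [0.5745 0.2162 0.005 ]]
[0.4359 0.3409]
[0.4242 0.2295]
[0.5733 0.2139]
x- [-0.076, -0.076, -0.075]
x+ [0.075, 0.075, 0.076]
y- [-0.056, -0.057, -0.057]
y+ [0.057, 0.056, 0.057]
```

Call:
carry_out([
  [[0, 0, 0, 0, 0.05, 4, 0], [0, 0, 0, 0, 0.05, 8, 0], [0, 0, 0, 0, 0.05, 10, 0], [0, 0, 0, 0, 0.05, 11, 0], [0, 0, 0, 0, 0.05, 12, 0], [0, 0, 0, 0, 0.05, 12.6, 0], [0, 0, 0, 0, 0.05, 12.6, 0], [0, 0, 0, 0, 0.05, 12.6, 0]],
])

```text
t: 6.9
ee_pos: [0.5033, 0.2438, 0.0159]
tool_rot: [3.141, 0.001, 3.036]
contact_force: [-0.8, 0.4, -0.5]
finger_gap: 0.0154
finger_force: 29.5
```

```bash
python3 -c "
from go import *
go([.503,.2436,.0135],174);o=telemetry.get_obs();print(o['finger_force'],o['contact_force'])"
```

```text
t 6.9 pos [0.5033 0.2438 0.0159] rpy [1.7998e+02 4.0000e-02 1.7397e+02] gap 0.0154
turn deg [ 0.02  0.04 -0.03] shift cm [ 0.03 -0.03  0.24]
29.546390175819397 [-0.75684417  0.4353803  -0.47736365]
```

Call:
carry_out([
  [[0, 0, 0, 0, 0, 0.15, 0], [0, 0, 0, 0, 0, 0.25, 0], [0, 0, 0, 0, 0, 0.25, 0], [0, 0, 0, 0, 0, 0.25, 0.22], [0, 0, 0, 0, 0, 0.25, 0.3], [0, 0, 0, 0, 0, 0.25, 0.4], [0, 0, 0, 0, 0, 0.25, 0.4], [0, 0, 0, 0, 0, 0.25, 0.4]],
])

```text
t: 7.9
ee_pos: [0.5029, 0.2437, 0.0129]
tool_rot: [-3.142, -0.0, 3.036]
contact_force: [0.2, -0.4, 0.6]
finger_gap: 0.0341
finger_force: 0.0
```

Call:
carry_out([
  [[0, 0, 0, 0, 0, -1, 0.4], [0, 0, 0, 0, 0, -3, 0.4], [0, 0, 0, 0, 0, -7, 0.4], [0, 0, 0, 0, 0, -12, 0.4], [0, 0, 0, 0, 0, -18, 0.4], [0, 0, 0, 3, -5, -22, 1], [0, 0, 0, 4, -11, -22, 1], [0, 0, 0, 4, -17, -22, 1], [0, 0, 0, 4, -21, -22, 1], [0, 0, 0, 4, -21, -22, 1]],
])

```text
t: 9.15
ee_pos: [0.4409, 0.0368, 0.2338]
tool_rot: [-3.141, 0.001, 3.032]
contact_force: [-0.1, 0.4, -0.1]
finger_gap: 0.0854
finger_force: 0.0
```

Run:
```python
from go import *
from meas import *
go([.5185,-.0978,.24],169.3)
a=save('top','top4.png');b=save('scene','scene4.png')
A=cv2.resize(a['color'][150:250,190:260,::-1],(350,500),interpolation=cv2.INTER_CUBIC)
B=cv2.resize(b['color'][140:265,200:310,::-1],None,fx=4,fy=4,interpolation=cv2.INTER_CUBIC)
cv2.imwrite('pics/v4.png',np.hstack([A,B]))
g=a['color'].astype(float).mean(2)
for k in comps(a,(212,170,245,250),g<95,25): r=rect(a,k,.034); print(np.round(r[0],4),np.round(r[1],4),r[2])
```

```text
t 9.15 pos [0.4409 0.0368 0.2338] rpy [-1.7998e+02  6.0000e-02  1.7374e+02] gap 0.0854
turn deg [-0.02  0.06  4.44] shift cm [ -9.19 -12.53  -0.6 ]
[0.4832 0.2469] [0.0087 0.0796] 85.10102081298828
```

View pics/v4.png

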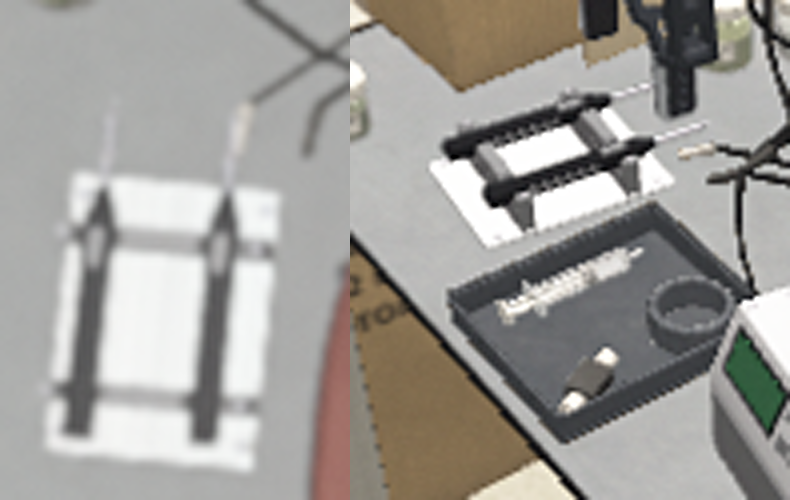

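Both probes lie parallel in the rest (rears at (78,432) and (205,438), tips up). Now go above the cassette.

Call:
carry_out([
  [[0, 0, 4.4, -4, -5, 0, 1], [0, 0, 4.4, -8, -10, 0, 1], [0, 0, 4.4, -9.2, -12.5, 0, 1], [0, 0, 4.4, -9.2, -12.5, 0, 1], [0, 0, 4.4, -9.2, -12.5, 5, 1], [0, 0, 4.4, -9.2, -12.5, 8, 1], [0, 0, 4.4, -9.2, -12.5, 8, 1], [0, 0, 4.4, -9.2, -12.5, 8, 1]],
])

```text
t: 10.25
ee_pos: [0.5202, -0.0941, 0.1543]
tool_rot: [-3.142, 0.001, 2.961]
contact_force: [-0.3, 0.6, 0.1]
finger_gap: 0.0852
finger_force: 0.0
```

Run:
```python
from go import *
go([.5185,-.0978,.063],169.3)
c=save('scene','scene5.png')
cv2.imwrite('pics/v5.png',cv2.resize(c['color'][160:280,280:390,::-1],None,fx=5,fy=5,interpolation=cv2.INTER_CUBIC)[:600])
t=np.radians(-10.7);R=np.array([[np.cos(t),-np.sin(t)],[np.sin(t),np.cos(t)]]);o=np.array([.5185,-.0978])
L=[(-25,-17,98),(25,-17,98),(25,17,98),(-25,17,98),(-10,-23,94),(10,-23,94),(-10,-23,64),(10,-23,64),(-36,-60,114),(36,-60,114),(92,-60,114)]
print(((proj(c,[[*(o+R@[x/1e3,y/1e3]),z/1e3] for x,y,z in L])-[280,160]+.5)*5-.5).round(0).tolist())
```

```text
t 10.25 pos [ 0.5202 -0.0941  0.1543] rpy [-1.8000e+02  8.0000e-02  1.6965e+02] gap 0.0852
turn deg [-0.    0.08  0.35] shift cm [ 0.11 -0.4   9.13]
[[244.0, 374.0], [339.0, 341.0], [303.0, 298.0], [210.0, 329.0], [279.0, 379.0], [317.0, 365.0], [276.0, 425.0], [313.0, 412.0], [270.0, 416.0], [410.0, 367.0], [515.0, 330.0]]
```

View pics/v5.png

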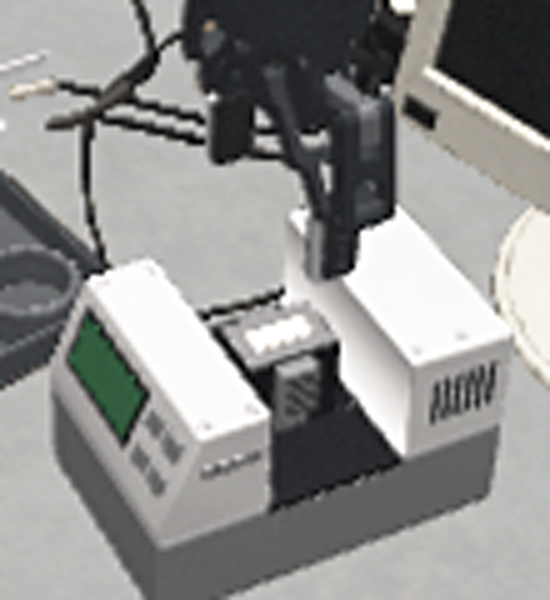

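Cassette top corners predicted (244,374),(339,341),(303,298),(210,329) match those seen within about 5 px of the enlarged crop (~2 mm). Descend and pinch.

Call:
carry_out([
  [[0, 0, 0.2, 0.1, -0.3, 3, 1], [0, 0, 0.2, 0.1, -0.3, 6, 1], [0, 0, 0.2, 0.1, -0.3, 8, 1], [0, 0, 0.2, 0.1, -0.3, 9, 1], [0, 0, 0.2, 0.1, -0.3, 9, 1], [0, 0, 0.2, 0.1, -0.3, 9, 1]],
])

```text
t: 11.05
ee_pos: [0.5188, -0.0979, 0.064]
tool_rot: [-3.141, 0.002, 2.956]
contact_force: [0.0, -0.4, 0.6]
finger_gap: 0.0858
finger_force: 0.0
```

```bash
python3 -c "
from go import *
go([.5185,-.0978,.063],169.3);o=telemetry.get_obs();print(o['contact_force'])"
```

```text
t 11.05 pos [ 0.5188 -0.0979  0.064 ] rpy [-1.7999e+02  1.0000e-01  1.6937e+02] gap 0.0858
turn deg [-0.01  0.1   0.07] shift cm [0.03 0.   0.1 ]
[ 0.02970901 -0.3847307   0.64969877]
```

Call:
carry_out([
  [[0, 0, 0, 0, 0, 0.1, 0.6], [0, 0, 0, 0, 0, 0.1, 0.45], [0, 0, 0, 0, 0, 0.1, 0.3], [0, 0, 0, 0, 0, 0.1, 0.2], [0, 0, 0, 0, 0, 0.1, 0.2], [0, 0, 0, 0, 0, 0.1, 0.2], [0, 0, 0, 0, 0, 0.1, 0.2]],
], force=40)

```text
t: 11.92
ee_pos: [0.5183, -0.0982, 0.0627]
tool_rot: [-3.141, 0.001, 2.956]
contact_force: [-1.8, -1.6, 8.7]
finger_gap: 0.0331
finger_force: 39.7
```

```bash
python3 -c "
from go import *
go([.5185,-.0978,.063],169.3);o=telemetry.get_obs();print(o['contact_force'],o['moment'],o['finger_force'])"
```

```text
t 11.925 pos [ 0.5183 -0.0982  0.0627] rpy [-1.7995e+02  6.0000e-02  1.6935e+02] gap 0.0331
turn deg [-0.05  0.06  0.05] shift cm [-0.01  0.04 -0.03]
[-1.78150133 -1.61938365  8.67736077] [-0.22363746  0.42130479  0.02463152] 39.66271609067917
```

Pinched home, side force small. Lift straight up.

Call:
carry_out([
  [[0, 0, 0, 0, 0, -0.5, 0.2], [0, 0, 0, 0, 0, -1.5, 0.2], [0, 0, 0, 0, 0, -3, 0.2], [0, 0, 0, 0, 0, -3, 0.2]],
])

```text
t: 12.42
ee_pos: [0.519, -0.098, 0.0935]
tool_rot: [-3.141, 0.003, 2.956]
contact_force: [-0.0, 0.7, -3.2]
finger_gap: 0.0331
finger_force: 40.1
```

```bash
python3 -c "
from go import *
go([.5185,-.0978,.219],169.3);o=telemetry.get_obs();print(o['contact_force'],o['moment'],o['finger_force'])"
```

```text
t 12.425 pos [ 0.519  -0.098   0.0935] rpy [-1.7998e+02  1.5000e-01  1.6937e+02] gap 0.0331
turn deg [-0.02  0.15  0.07] shift cm [ 2.000e-02  1.000e-02 -1.255e+01]
[-0.04964654  0.74971783 -3.16607078] [-0.06599725 -0.00245573  0.02432422] 40.128818303346634
```

Carries a 2–3 N weight, so the cassette is coming with it.

Call:
carry_out([
  [[0, 0, 0, 0, 0, -1.5, 0.2], [0, 0, 0, 0, 0, -3.5, 0.2], [0, 0, 0, 0, 0, -6, 0.2], [0, 0, 0, 0, 0, -9, 0.2], [0, 0, 0, 0, 0, -11.5, 0.2], [0, 0, 0, 0, 0, -12.5, 0.2], [0, 0, 0, 0, 0, -12.5, 0.2], [0, 0, 0, 0, 0, -12.5, 0.2], [0, 0, 0, 0, 0, -12.5, 0.2], [0, 0, 0, 0, 0, -12.5, 0.2]],
])

```text
t: 13.68
ee_pos: [0.5177, -0.0976, 0.2164]
tool_rot: [3.141, -0.001, 2.956]
contact_force: [-1.2, 0.7, -3.6]
finger_gap: 0.0331
finger_force: 40.4
```

Run:
```python
from go import *
go([.5185,-.0978,.219],169.3)
o=telemetry.get_obs();print(o['contact_force'],o['finger_force'])
c=save('scene','scene6.png')
cv2.imwrite('pics/v6.png',cv2.resize(c['color'][110:300,190:430,::-1],None,fx=3,fy=3,interpolation=cv2.INTER_CUBIC))
```

```text
t 13.675 pos [ 0.5177 -0.0976  0.2164] rpy [ 1.7999e+02 -6.0000e-02  1.6937e+02] gap 0.0331
turn deg [ 0.01 -0.06  0.07] shift cm [-0.09 -0.01 -0.26]
[-1.17890231  0.74022122 -3.6395024 ] 40.40633261203766
```

View pics/v6.png

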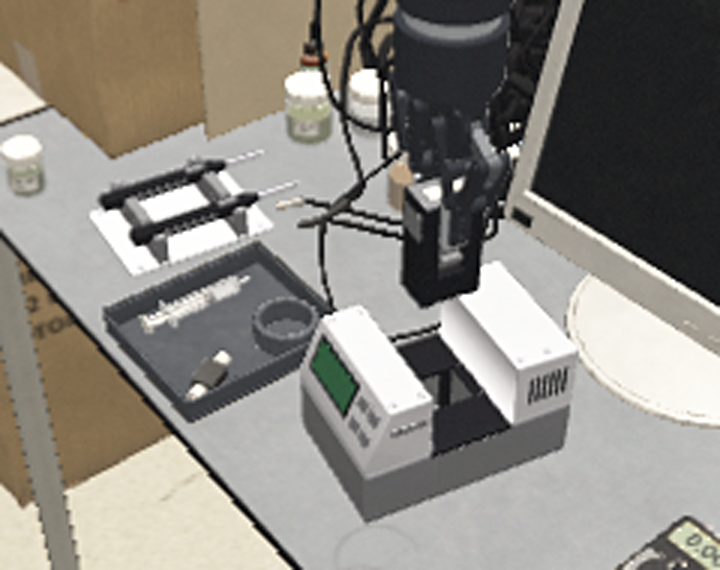

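The cassette hangs upright in the gripper (around (440,250)), clear of the empty bay. Both probes are in the rest. A brief hold to settle, then I hand in.

Call:
carry_out([
  [[0, 0, 0, 0, 0, 0, 0.2], [0, 0, 0, 0, 0, 0, 0.2], [0, 0, 0, 0, 0, 0, 0.2], [0, 0, 0, 0, 0, 0, 0.2]],
])

```text
t: 14.22
ee_pos: [0.518, -0.0977, 0.2169]
tool_rot: [-3.142, 0.0, 2.956]
contact_force: [-0.4, -0.4, -3.6]
finger_gap: 0.0333
finger_force: 40.4
```

```bash
python3 -c "
from rig import workorder
print(workorder.close_job())"
```

```text
the job is handed in; nothing more can be done
None
```

The probe lies in the empty place of the rest with its tip the same way as its neighbour, the cassette is held upright about 5 cm above the housing tops with its catches pinched, and the job is handed in at about 14 s; the hand-in returned no verdict.

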